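# Seat the round-bottomed cell in its ring

## Task

Move the big round-bottomed sample cell across the raised black breadboard, round bottom down, until it drops into the aluminium ring support, and leave it seated there, centred, with its flat top up and level. It is too wide to grasp, but it can be pushed, and levelled by pressing on whichever edge stands high. Do not shift the small things standing on the breadboard.

Things in the scene. Friction and masses are not known exactly. Their poses are not given: they have to be found in the camera images.
- cell: Round-bottomed sample cell, about 0.58 kg: a ball of radius 50 mm cut off flat 6 mm above its centre, so 100 mm wide at the equator and 56 mm high; heavy brass foot below, clear above, thin aluminium rim round the closed flat top (99 mm across). Origin at the lowest point of the round bottom; z axis out of the flat top at right angles. Starts upright and level on the breadboard.
- cell_centre (a point): Centre of the cell's sphere, on its axis, 50 mm above its lowest point. The cell's polished surface slides easily (friction about 0.15). It is bottom-heavy and rocks back, but friction can leave it leaning, on the breadboard or in the ring, and the drop into the ring tips it forwards.
- cell_face (a point): Centre of the cell's flat top face, 6 mm above the sphere's centre.
- stage: Fixed black breadboard on four steel pillars, 270 mm (its x) by 360 mm (its y) by 12 mm thick, top face 70 mm above the table. Origin on the table under its middle; its y axis runs from the cell's half towards the ring's half, x across. Nothing else on the top face but the ring, the cell and three small bystanders along the two long edges.
- ring_centre (a point): Centre of the aluminium ring support, level with the breadboard's top face, 90 mm along the breadboard's +y from its middle. The ring is let in flush: outer diameter 100 mm, round opening 70 mm, open beneath. The cell, pushed over it, drops 14 mm and rests on the inner edge: its sphere centre then lies 35 mm, and its level flat top 41 mm, above this point.
- post: Bystander on the breadboard: thin steel post on a round black foot (28 mm across), 58 mm high. Origin under the foot.
- mirror: Bystander on the breadboard: small black upright mirror mount, 16 x 28 mm, 40 mm high. Origin under its middle.
- pin_target: Bystander on the breadboard: short aluminium cylinder, 24 mm across, 25 mm high. Origin under its middle.
Not all that is in view belongs to the job. Leave any green or orange look-alike of the cell alone.

How it is judged:
At the end, for the whole second after the job is handed in: The cell rests still in the ring, round bottom down: its sphere's centre within 4 mm of the ring's axis and 30 to 39 mm above the breadboard's top face, its flat top up and level within 0.07 rad (4 degrees) (horizontal distance between cell_centre and ring_centre below 0.004 m and z of cell_centre in the frame of ring_centre between 0.03 and 0.039 m and angle between cell's own z axis and vertical below 0.07 rad and linear speed of cell below 0.01 m/s and angular speed of cell below 0.1 rad/s); the robot touches nothing.
It fails at once if a thing standing on the breadboard is knocked more than 30 mm from its place (distance of any of post, mirror, pin_target from where it was at the start of the episode above 0.03 m).
It also fails if it takes over 58 s, if anything falls off the work surface, if the arm or the gripper's body presses on something with over 40 N, if the wrist force passes 120 N, or if a joint passes its speed limit or range.

## Robot

A 6-joint arm with a two-finger parallel gripper is mounted at the origin on the work surface. World frame = base frame: x ahead of the robot, y to its left, z up, the work surface at z = 0. Lengths are in m, angles in rad, forces in N, time in s.
With the tool pointing down it reaches from about 0.35 to 0.85 m from the base axis. Payload 8.1 kg.
Tool frame: the origin (TCP) lies between the finger pads; the fingertips stand 19 mm ahead of it and the grasp point (between the pads) is the TCP; y points along the fingers, z is the direction in which the jaws open and shut, and the axes are right-handed (so a half turn about y gives the same grasp; the last joint's range is limited). The gripper opens to 85 mm and grips with 20 to 120 N. Pads are 22 mm wide; open, the fingers measure 114 mm over their backs; the gripper's body (76 mm by 85 mm) begins 54 mm behind the grasp point. The pads swing forward as they close: fully open they stand 13 mm farther back than shut.
Start: joints at [-1.307, 0.13, 1.488, -0, 1.523, -0.085], TCP at [0.205, -0.564, 0.25] pointing down, gripper open.
Joint ranges: [-2.96, 2.96], [-0.89, 2.26], [0.02, 2.5], [-1.34, 4.48], [0, 2.73], [-2.66, 2.66]. Speed limits (rad/s): [2.39, 2.39, 2.79, 3.14, 3.14, 3.14].

## Interface

Orientations are given as a unit quaternion [w, x, y, z].
In Python, from plant import get_state, snapshot, hand_in, spotter gives the robot as it stands.
- The arm moves only by the tool carry_out, never from a script. Its argument "plan" is a list that holds one entry, the list of rows, each a list of 7 numbers: the finger opening in cm, from 0 to 8.54, then the shift along the tool's x, y, z in cm, then the turn, a rotation vector about the tool's x, y, z in rad. A call has 1 to 8 rows; each row shifts and turns the pose as measured when the row begins, along the tool's axes as they then stand; what a row does not reach is not made up. A row lasts 1/12 s, in which the tool goes at most 41.7 mm and 7.16 degrees, less where a joint would pass 70% of its speed; a pose out of reach is approached as far as the arm can. A call with a gripper value outside its range is refused whole. The fingers move at their own pace and stop on an object; the grip force is fixed at half the most. Time passes only in rows, so rows that do not move let the fingers close. It gives the time, the measured TCP pose, the force and the opening at its end, in the units of the state.
- get_state(): the state, without advancing time (a new reading comes with each control period).
- snapshot(name): name is "scene" or "top" or "wrist"; returns a dict with "image" (420x560x3 uint8, red, green, blue), "depth" (420x560 float32, m along the optical axis (not along the pixel's ray), 0 where there is no reading), "K" (3x3 intrinsics, pixels), "extrinsics" (4x4, takes a point from camera to world coordinates). Camera axes: x right, y down, z forward; pixel columns grow to the right and rows downward; lengths in m; the calibration is good to about 2 mm. A picture is of the moment at which its call begins.
- hand_in(): hands the job in, once; it reports no verdict.
Trained networks look in a picture, given as the dict that the camera call returned (one of the last four; its "shot" number tells which), for a name from the list of things; names that differ only in an ending like _2 or _b are one class to them, and where a whole thing is asked for, a point or a joint stands for the part that bears it (a point fixed in the world has none). Each returns a list of dicts, best first, with "p" (0 to 1); they miss things now and then, are a little off and sometimes report something else, mostly with a low value. They report only what shows in the picture. A call takes as long as a camera call. They do not tell look-alikes from the thing itself.
- spotter.search_frame(name, picture): "bbox" ([left, top, width, height] in pixels, round what is visible of it).
- spotter.outline_of(name, picture): "pixels" (420x560 bool, what is visible of it) and "bbox" ([left, top, width, height] in pixels, round what is visible of it).
The state is a dict: "time_s": time; "q": joint angles; "joint_velocities": joint speeds; "joint_torque": joint torques, N m; "position": TCP position; "ee_rot": TCP orientation; "ft_force": force on the tool from outside, world axes, zero at the start; "ft_torque": the same for the moment, N m; "width": opening from 0.0 (shut) to 1.0 (fully open).
Only numpy, scipy, OpenCV 4.12 (cv2) and the standard library are available. Lean on these libraries where they do the work, as an engineer would, in place of code of your own. Each camera call takes 0.05 s, during which the arm holds its last target. There are 200 camera calls.

## Working session

There is one attempt and no reset: what is moved stays moved. The work goes in short steps, Python scripts to look and compute and a tool call to move; the robot and the scene stay as the last step left them, time stands still between calls to the robot, and variables do not carry over. Pictures are saved under pics/ and viewed, about 8 in all and at most 12, crops included, and the job is handed in when it is done.

Besides the shell and the picture viewer there is one more tool, called after ">>>" as name(argument=value, ...) on one line, values as JSON. carry_out: Moves the arm, as the interface text tells. Its arguments: {"type":"object","properties":{"plan":{"type":"array","items":{"type":"array","items":{"type":"array","items":{"type":"number"}}}}},"required":["plan"]}

```bash
mkdir -p pics; ls; cat > h.py <<'E'
import numpy as np, cv2
from plant import get_state, snapshot, hand_in, spotter
def save(s,n): cv2.imwrite(f'pics/{n}.png', cv2.cvtColor(s['image'],cv2.COLOR_RGB2BGR))
def cloud(s):
    d=s['depth']; v,u=np.mgrid[:d.shape[0],:d.shape[1]]; K=s['K']
    p=np.stack([(u-K[0,2])/K[0,0]*d,(v-K[1,2])/K[1,1]*d,d],-1)
    E=np.array(s['extrinsics']); w=p@E[:3,:3].T+E[:3,3]; w[d<=0]=np.nan; return w
E
python3 - <<'E'
from h import *
st=get_state(); print(st)
a=snapshot('scene'); b=snapshot('top')
import numpy as np
cv2.imwrite('pics/a.png',cv2.cvtColor(cv2.resize(np.vstack([a['image'],b['image']]),None,fx=.714,fy=.714),cv2.COLOR_RGB2BGR)) 
save(b,'top0'); save(a,'sc0')
for s in (b,a):
  w=cloud(s)
  for n in ['cell','post','mirror','pin_target','stage','ring_centre']:
    try:
      for o in spotter.outline_of(n,s)[:3]:
        m=o['pixels']; q=w[m]; q=q[~np.isnan(q[:,0])]
        print(n,round(o['p'],2),o['bbox'],np.median(q,0).round(3) if len(q) else None, np.percentile(q,[2,98],axis=0).round(3).tolist() if len(q) else None)
    except Exception as e: print(n,e)
E
```

```text
pics
{'time_s': 0.0, 'q': array([-1.30737380e+00,  1.31170106e-01,  1.48932517e+00, -1.29598597e-05,
        1.52298341e+00, -8.53841259e-02]), 'joint_velocities': array([-8.09165888e-05, -5.64014259e-04, -1.48829145e-05,  1.18729609e-03,
        5.01342979e-05,  7.42694655e-04]), 'joint_torque': array([ 7.62177533e-04, -5.69394064e+01, -5.00559926e+01, -2.25147169e-04,
        1.45479647e-02, -2.40830281e-05]), 'position': array([ 0.2049533 , -0.56334634,  0.24921385]), 'ee_rot': array([ 0.12263388, -0.12276156,  0.69704357, -0.69571603]), 'ft_force': array([-0.13999071, -0.00819128, -0.93435224]), 'ft_torque': array([ 0.0139141 , -0.03030747, -0.00395247]), 'width': 1.0057721777187882}
cell 0.88 [396.9, 129.6, 45.3, 35.6] [ 0.722 -0.353  0.055] [[0.679, -0.4, 0.042], [0.768, -0.308, 0.062]]
cell 0.77 [117.9, 138.4, 37.1, 44.8] [0.714 0.354 0.055] [[0.669, 0.309, 0.044], [0.759, 0.4, 0.062]]
cell 0.76 [363.2, 240.7, 44.6, 44.1] [ 0.436 -0.25   0.055] [[0.393, -0.296, 0.047], [0.48, -0.205, 0.062]]
post 0.61 [186.2, 189.0, 15.8, 9.4] [0.61  0.194 0.081] [[0.601, 0.184, 0.072], [0.625
[... 607 characters left out ...]
 0.053] [[0.671, 0.314, 0.035], [0.763, 0.404, 0.059]]
cell 0.78 [235.6, 184.6, 38.2, 36.2] [ 0.607 -0.014  0.121] [[0.552, -0.065, 0.093], [0.644, 0.026, 0.129]]
post 0.78 [320.2, 242.8, 12.4, 22.8] [0.618 0.201 0.082] [[0.605, 0.187, 0.07], [0.626, 0.212, 0.126]]
mirror 0.74 [332.5, 182.6, 10.1, 14.2] [0.407 0.097 0.091] [[0.399, 0.085, 0.072], [0.417, 0.109, 0.109]]
pin_target 0.23 [320.4, 243.1, 14.3, 22.8] [0.618 0.201 0.08 ] [[0.596, 0.183, 0.068], [0.627, 0.212, 0.126]]
stage 0.73 [199.7, 172.0, 172.8, 118.4] [0.571 0.07  0.068] [[0.392, -0.129, 0.015], [0.715, 0.244, 0.071]]
ring_centre 0.8 [202.2, 171.5, 169.1, 118.1] [0.571 0.07  0.068] [[0.39, -0.13, 0.007], [0.715, 0.243, 0.071]]
```

View pics/a.png

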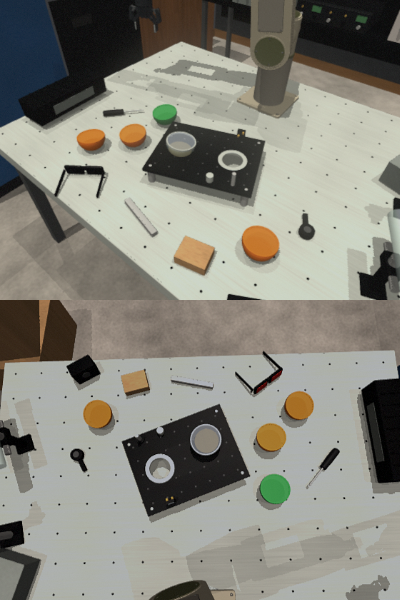

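The picture shows the clear cell on the breadboard, at about (288,196) in the full-size top view, and the ring at about (224,235). The post, pin and mirror stand along the long edges, and the orange and green look-alikes are on the table. Next I fit the cell and ring precisely.

```bash
cat >> h.py <<'E'
def stagefit(s):
    w=cloud(s); z=w[...,2]
    m=(abs(z-.07)<.006)&(w[...,0]>.3)&(w[...,0]<.75)&(abs(w[...,1])<.3)
    n,l,stt,c=cv2.connectedComponentsWithStats(m.astype(np.uint8)); k=1+stt[1:,4].argmax()
    return cv2.minAreaRect(w[l==k][:,:2].astype(np.float32)), np.median(z[l==k])
def cellfit(s,c0,r=.058):
    # points of flat top: plane + rim circle
    w=cloud(s).reshape(-1,3); w=w[~np.isnan(w[:,0])]
    return w[(np.hypot(w[:,0]-c0[0],w[:,1]-c0[1])<r)&(w[:,2]>.08)]
E
python3 - <<'E'
from h import *
b=snapshot('top')
(r,zs)=stagefit(b); print(r,zs, cv2.boxPoints(r).round(4).tolist())
w=cloud(b)
# ring hole
z=w[...,2]
g=cv2.cvtColor(b['image'],cv2.COLOR_RGB2GRAY); K=b['K'];E=np.array(b['extrinsics'])
print(K,E.round(4).tolist())
q=cellfit(b,(.58,-.01),.08); print(len(q),q.min(0),q.max(0),np.percentile(q[:,2],[5,25,50,75,95]))
print(cv2.minEnclosingCircle(q[q[:,2]>.118][:,:2].astype(np.float32)))
ct=b['image'][170:270,180:330]
cv2.imwrite('pics/c.png',cv2.cvtColor(cv2.resize(ct,None,fx=5,fy=5,interpolation=cv2.INTER_CUBIC),cv2.COLOR_RGB2BGR))
E
```

```text
((0.5445170998573303, 0.0468488484621048), (0.2706722617149353, 0.36072400212287903), 20.129638671875) 0.07067769043110395 [[0.3553999960422516, 0.1695999950170517], [0.4794999957084656, -0.16910000145435333], [0.7336999773979187, -0.07590000331401825], [0.609499990940094, 0.262800008058548]]
[[402.58563308   0.         276.59722196]
 [  0.         402.58563308 214.76560904]
 [  0.           0.           1.        ]] [[-0.022, -0.9847, 0.1729, 0.3923], [-0.9995, 0.0259, 0.0203, -0.0167], [-0.0245, -0.1723, -0.9847, 1.0228], [0.0, 0.0, 0.0, 1.0]]
1504 [ 0.54669597 -0.07297253  0.11458493] [0.64378506 0.02526    0.13391545] [0.11962501 0.12265651 0.12525905 0.12800048 0.13100936]
((0.5958600044250488, -0.024400176480412483), 0.05020703375339508)
```

View pics/c.png

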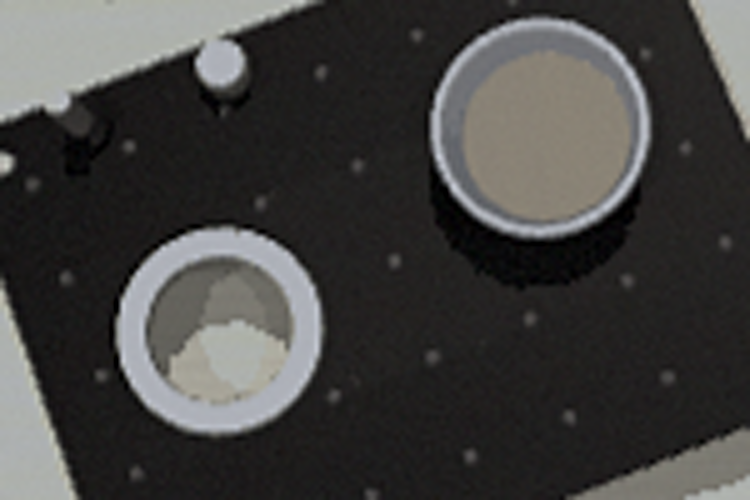

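```bash
cat >> h.py <<'E'
from scipy.spatial.transform import Rotation as Rn
ring=np.array([.5125,.1305,.07]); 
def tool(): 
    st=get_state(); return np.array(st['position']), Rn.from_quat(np.roll(st['ee_rot'],-1)), st
def plan(p,x):
    """shift (cm, present tool axes, and axes after the turn) and turn to p with tool x along +-x, tool y down"""
    P,R,st=tool(); x=np.array([*x,0.])/np.linalg.norm(x)
    best=None
    for s in (1,-1):
        y=np.array([0,0,-1.]); T=Rn.from_matrix(np.c_[s*x,y,np.cross(s*x,y)]); rv=(R.inv()*T).as_rotvec()
        if best is None or np.linalg.norm(rv)<np.linalg.norm(best[0]): best=(rv,T,s)
    rv,T,s=best; d=np.array(p)-P
    print('t',st['time_s'],'P',P.round(4),'turn',rv.round(3),'deg',np.degrees(np.linalg.norm(rv)).round(1),'xsign',s,'now cm',(R.inv().apply(d)*100).round(2),'after cm',(T.inv().apply(d)*100).round(2),'F',st['ft_force'].round(1),'w',round(st['width'],3))
E
python3 - <<'E'
from h import *
c=np.array([.595,-.0246]); d=ring[:2]-c; d/=np.linalg.norm(d)
print(d); P,R,st=tool(); print(R.as_matrix().round(3))
p=c-d*.10; plan([*p,.20],d); plan([*p,.10],d)
E
```

```text
[-0.46961297  0.88287239]
[[-0.94   0.     0.342]
 [-0.342 -0.    -0.94 ]
 [-0.    -1.     0.   ]]
t 0.75 P [ 0.2051 -0.5639  0.2503] turn [-0.     1.431 -0.   ] deg 82.0 xsign 1 now cm [-56.47   5.03 -27.45] after cm [ 19.3    5.03 -59.75] F [ 0.3  0.2 -0.1] w 0.998
t 0.75 P [ 0.2051 -0.5639  0.2503] turn [-0.     1.431 -0.   ] deg 82.0 xsign 1 now cm [-56.47  15.03 -27.45] after cm [ 19.3   15.03 -59.75] F [ 0.3  0.2 -0.1] w 0.998
```

>>> carry_out(plan=[[[7,-3,0,-2,0,0.12,0],[7,-3,0,-2,0,0.12,0],[7,-2.5,0,-2.5,0,0.12,0],[7,-2,0,-3,0,0.12,0],[7,-2,0,-3,0,0.12,0],[7,-1.5,0,-3.5,0,0.12,0],[7,-1,0,-3.5,0,0.12,0],[7,-0.5,0,-3.5,0,0.12,0]]])

```text
time_s: 1.42
position: [0.3806, -0.3406, 0.2493]
ee_rot: [0.215, -0.215, -0.673, 0.675]
ft_force: [0.7, -0.5, -0.7]
width: 0.822
```

```bash
python3 - <<'E'
from h import *
c=np.array([.595,-.0246]); d=ring[:2]-c; d/=np.linalg.norm(d); p=c-d*.10; plan([*p,.20],d)
E
```

```text
t 1.4167 P [ 0.3806 -0.3406  0.2493] turn [-0.002  0.465 -0.001] deg 26.6 xsign 1 now cm [ -8.14   4.86 -33.71] after cm [  7.83   4.93 -33.77] F [ 0.7 -0.5 -0.7] w 0.822
```

>>> carry_out(plan=[[[7,-1,0,-4,0,0.12,0],[7,-0.5,0,-4,0,0.12,0],[7,0,0,-4,0,0.12,0],[7,0,0,-4,0,0.11,0],[7,0,0,-4,0,0,0],[7,0,0,-4,0,0,0],[7,0,0,-3,0,0,0],[7,0,0,0,0,0,0]]])

```text
time_s: 2.08
position: [0.6012, -0.18, 0.2504]
ee_rot: [0.358, -0.362, -0.608, 0.609]
ft_force: [0.0, 0.1, -0.5]
width: 0.817
```

```bash
python3 - <<'E'
from h import *
c=np.array([.595,-.0246]); d=ring[:2]-c; d/=np.linalg.norm(d); p=c-d*.10; plan([*p,.10],d)
E
```

```text
t 2.0833 P [ 0.6012 -0.18    0.2504] turn [ 0.002  0.013 -0.005] deg 0.8 xsign 1 now cm [ 4.   15.03 -6.77] after cm [ 4.01 15.04 -6.75] F [ 0.   0.1 -0.5] w 0.817
```

>>> carry_out(plan=[[[7,2,0,-3.5,0,0.013,0],[7,2,0,-3.3,0,0,0],[7,0,3,0,0,0,0],[7,0,4,0,0,0,0],[7,0,4,0,0,0,0],[7,0,3,0,0,0,0],[7,0,0,0,0,0,0]]])

```text
time_s: 2.67
position: [0.6469, -0.1123, 0.1099]
ee_rot: [-0.358, 0.368, 0.607, -0.606]
ft_force: [-1.7, 0.5, -1.5]
width: 0.819
```

```bash
python3 - <<'E'
from h import *
c=np.array([.595,-.0246]); d=ring[:2]-c; d/=np.linalg.norm(d); p=c-d*.10; plan([*p,.10],d);plan([*(ring[:2]-d*.047),.10],d)
b=snapshot('scene'); cv2.imwrite('pics/d.png',cv2.cvtColor(cv2.resize(b['image'][150:310,150:400],None,fx=3,fy=3),cv2.COLOR_RGB2BGR))
E
```

```text
t 2.6667 P [ 0.6469 -0.1123  0.1099] turn [ 0.009  0.004 -0.012] deg 0.9 xsign 1 now cm [0.19 0.98 0.47] after cm [0.18 0.99 0.47] F [-1.7  0.5 -1.5] w 0.819
t 2.6667 P [ 0.6469 -0.1123  0.1099] turn [ 0.009  0.004 -0.012] deg 0.9 xsign 1 now cm [23.06  0.71  0.39] after cm [23.05  0.99  0.47] F [-1.7  0.5 -1.5] w 0.819
```

View pics/d.png

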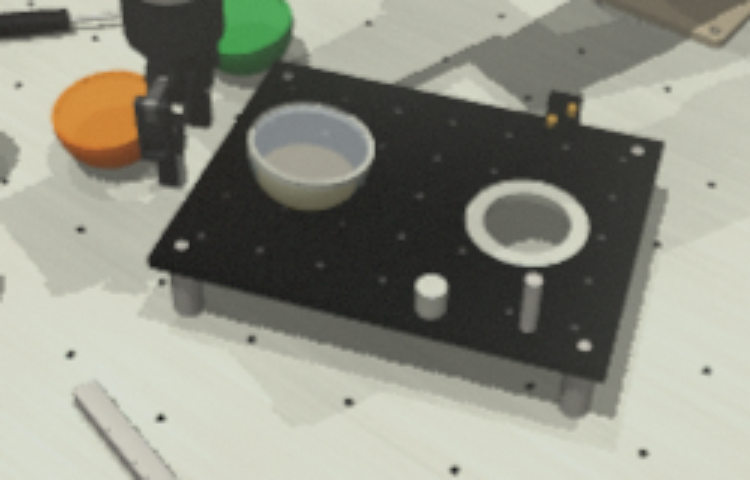

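The gripper (crop about (170,130)) is behind the cell, at (310,155), with its tips above the breadboard. Next I approach and push gently.

>>> carry_out(plan=[[[7,0,1,0.4,0.01,0,-0.01],[7,2,0,0.05,0,0,0],[7,2,0,0,0,0,0],[7,1,0,0,0,0,0],[7,0.7,0,0,0,0,0],[7,0.7,0,0,0,0,0],[7,0.7,0,0,0,0,0],[7,0.7,0,0,0,0,0]]])

```text
time_s: 3.38
position: [0.6131, -0.0505, 0.1165]
ee_rot: [-0.357, 0.372, 0.607, -0.605]
ft_force: [0.4, -1.1, 0.0]
width: 0.816
```

```bash
cat >> h.py <<'E'
D=np.array([-.4696,.8829])
def rim(s,c0,zt):
    "rim pixels (bright) fitted by an ellipse -> cell centre at height zt; plane of flat-top points"
    q=cellfit(s,c0); print('n',len(q)); hi=q[q[:,2]>zt-.012]
    A=np.c_[hi[:,:2]-hi[:,:2].mean(0),np.ones(len(hi))]; k=np.linalg.lstsq(A,hi[:,2],rcond=None)[0]
    print('circle',cv2.minEnclosingCircle(hi[:,:2].astype(np.float32)),'slope',k.round(3),'zpct',np.percentile(hi[:,2],[5,50,95]).round(4))
E
python3 - <<'E'
from h import *
plan([*(ring[:2]-D*.047),.10],D)
b=snapshot('scene'); cv2.imwrite('pics/e.png',cv2.cvtColor(cv2.resize(b['image'][150:310,150:400],None,fx=3,fy=3),cv2.COLOR_RGB2BGR))
E
```

```text
t 3.3833 P [ 0.6131 -0.0505  0.1165] turn [ 0.012 -0.002 -0.016] deg 1.2 xsign 1 now cm [16.03  1.39  0.43] after cm [16.    1.65  0.39] F [ 0.4 -1.1  0. ] w 0.816
```

View pics/e.png

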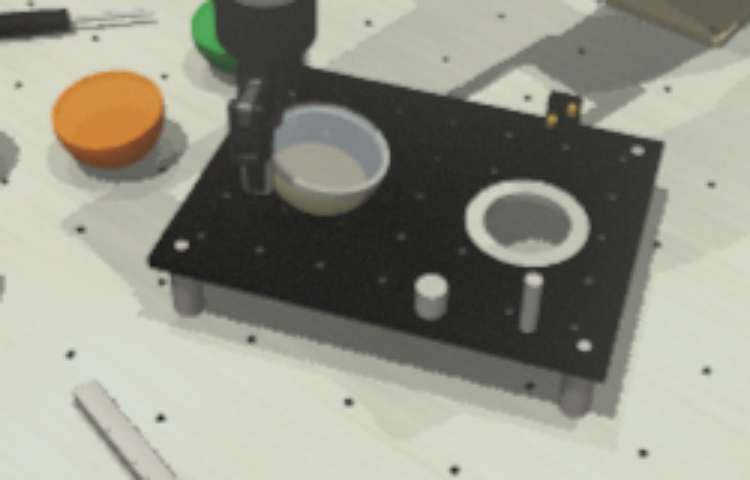

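The fingers now cradle the cell, but the tool rode about 16 mm too high. I back off a little, lower it and go on.

>>> carry_out(plan=[[[7,-0.8,0,0.4,0.012,0,-0.016],[7,0,1.2,0,0,0,0],[7,0,0.6,0,0,0,0],[7,0,0,0,0,0,0]]])

```text
time_s: 3.77
position: [0.6136, -0.0593, 0.0977]
ee_rot: [-0.365, 0.364, 0.606, -0.606]
ft_force: [0.3, 0.1, -0.2]
width: 0.821
```

```bash
python3 - <<'E'
from h import *
plan([*(ring[:2]-D*.047),.10],D)
b=snapshot('top'); rim(b,(.585,-.01),.126)
E
```

```text
t 3.7667 P [ 0.6136 -0.0593  0.0977] turn [ 0.    -0.001  0.002] deg 0.1 xsign 1 now cm [16.8  -0.21  0.02] after cm [ 1.68e+01 -2.30e-01  1.00e-02] F [ 0.3  0.1 -0.2] w 0.821
n 5011
circle ((0.5849583745002747, -0.010084710083901882), 0.058045998215675354) slope [0.725 0.151 0.385] zpct [0.1227 0.4722 0.5169]
```

>>> carry_out(plan=[[[7,0.7,0,0,0,0,0],[7,0.7,0,0,0,0,0],[7,0.7,0,0,0,0,0],[7,0.7,0,0,0,0,0],[7,0.7,0,0,0,0,0],[7,0.7,0,0,0,0,0],[7,0.7,0,0,0,0,0],[7,0.7,0,0,0,0,0]]])

```text
time_s: 4.48
position: [0.5848, -0.006, 0.0976]
ee_rot: [-0.365, 0.364, 0.606, -0.606]
ft_force: [0.9, -1.4, 0.6]
width: 0.823
```

```bash
python3 - <<'E'
from h import *
plan([*(ring[:2]-D*.047),.10],D)
E
```

```text
t 4.4833 P [ 0.5848 -0.006   0.0976] turn [-0.    -0.002  0.001] deg 0.1 xsign 1 now cm [ 1.075e+01 -2.300e-01 -1.000e-02] after cm [10.75 -0.24 -0.03] F [ 0.9 -1.4  0.6] w 0.823
```

>>> carry_out(plan=[[[7,0.7,0,0,0,0,0],[7,0.7,0,0,0,0,0],[7,0.7,0,0,0,0,0],[7,0.7,0,0,0,0,0],[7,0.7,0,0,0,0,0],[7,0.7,0,0,0,0,0],[7,0.7,0,0,0,0,0],[7,0.7,0,0,0,0,0]]])

```text
time_s: 5.15
position: [0.5556, 0.0493, 0.0981]
ee_rot: [-0.365, 0.364, 0.606, -0.606]
ft_force: [0.4, -0.8, -0.6]
width: 0.821
```

```bash
python3 - <<'E'
from h import *
plan([*(ring[:2]-D*.047),.10],D)
b=snapshot('scene'); cv2.imwrite('pics/f.png',cv2.cvtColor(cv2.resize(b['image'][150:310,150:400],None,fx=3,fy=3),cv2.COLOR_RGB2BGR))
E
```

```text
t 5.15 P [0.5556 0.0493 0.0981] turn [ 0.    -0.001  0.001] deg 0.1 xsign 1 now cm [ 4.49 -0.19 -0.  ] after cm [ 4.49 -0.19 -0.01] F [ 0.4 -0.8 -0.6] w 0.821
```

View pics/f.png

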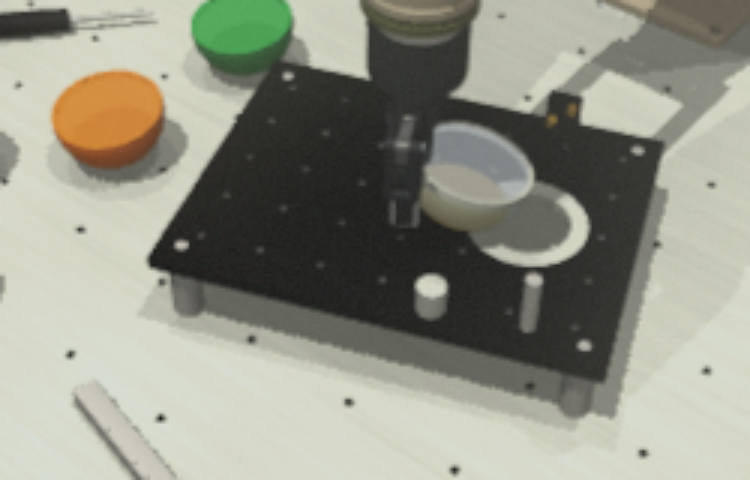

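The cell, at crop (480,175), is cradled, leans forward a little and is just reaching the ring at (530,225). I continue more slowly.

>>> carry_out(plan=[[[7,0.5,0,0,0,0,0],[7,0.5,0,0,0,0,0],[7,0.5,0,0,0,0,0],[7,0.5,0,0,0,0,0],[7,0.5,0,0,0,0,0],[7,0.5,0,0,0,0,0],[7,0.5,0,0,0,0,0],[7,0,0,0,0,0,0]]])

```text
time_s: 5.87
position: [0.5364, 0.0734, 0.0979]
ee_rot: [-0.363, 0.355, 0.615, -0.604]
ft_force: [0.3, -0.0, 0.0]
width: 0.822
```

```bash
python3 - <<'E'
from h import *
plan([*(ring[:2]-D*.047),.10],D)
b=snapshot('scene'); cv2.imwrite('pics/g.png',cv2.cvtColor(cv2.resize(b['image'][150:310,150:400],None,fx=3,fy=3),cv2.COLOR_RGB2BGR))
E
```

```text
t 5.8667 P [0.5364 0.0734 0.0979] turn [0.008 0.017 0.018] deg 1.5 xsign 1 now cm [ 1.46 -0.18 -0.6 ] after cm [ 1.47 -0.21 -0.57] F [ 0.3 -0.   0. ] w 0.822
```

View pics/g.png

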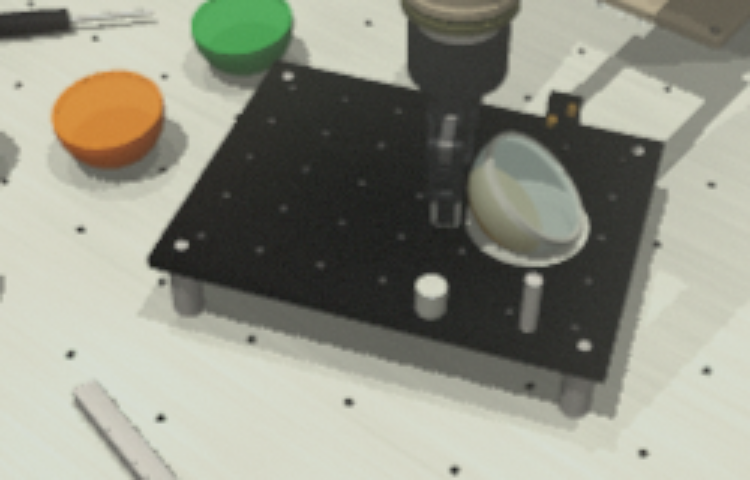

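The cell dropped into the ring but tipped forward by roughly 45°, with its high edge at crop (510,135) facing the gripper. I retract up and back, then measure the tilt.

>>> carry_out(plan=[[[7,-1,0,0,0.008,0.01,0.018],[4,-1,-1,0,0,0,0],[2,0,-4,0,0,0,0],[0,-2,-4,0,0,0,0],[0,-4,-3,0,0,0,0],[0,-4,0,0,0,0,0],[0,0,0,0,0,0,0]]])

```text
time_s: 6.5
position: [0.5933, -0.0389, 0.2195]
ee_rot: [0.361, -0.36, -0.607, 0.61]
ft_force: [-0.2, -0.4, -1.3]
width: 0.002
```

```bash
cat >> h.py <<'E'
def tilt(s):
    "flat top: RANSAC plane over points near the ring above the board; returns normal, face centre"
    w=cloud(s).reshape(-1,3); w=w[~np.isnan(w[:,0])]
    q=w[(np.hypot(w[:,0]-ring[0],w[:,1]-ring[1])<.065)&(w[:,2]>.08)&(w[:,2]<.165)]
    C=np.array([*ring[:2],.105]); rng=np.random.default_rng(0); best=None
    for i in range(3000):
        a=q[rng.choice(len(q),3,False)]; n=np.cross(a[1]-a[0],a[2]-a[0]); L=np.linalg.norm(n)
        if L<3e-4: continue
        n/=L; n*=np.sign(n[2]); k=n@a[0]
        if abs(n@C+.006-k)>.005: continue
        m=abs(q@n-k)<.0015
        if best is None or m.sum()>best.sum(): best=m
    p=q[best]; c=p.mean(0); n=np.linalg.svd(p-c)[2][2]; n*=np.sign(n[2])
    pc=p-np.outer((p-c)@n,n)
    e=np.linalg.svd(np.c_[n])[0][:,1:]; cc,r=cv2.minEnclosingCircle(((pc-c)@e).astype(np.float32)); f=c+e@np.array(cc)
    print('pts',len(q),'in',best.sum(),'n',n.round(3),'tilt deg',np.degrees(np.arccos(n[2])).round(1),'lean dir',np.degrees(np.arctan2(n[1],n[0])).round(0),'face c',f.round(4),'r',round(r,4),'sphere c',(f-.006*n).round(4))
    return n,f
E
python3 - <<'E'
from h import *
plan([*(ring[:2]-D*.047),.10],D)
for k in ('top','scene'):
    b=snapshot(k); save(b,'h'+k); tilt(b)
a=b['image'][150:310,150:400]
cv2.imwrite('pics/h.png',cv2.cvtColor(cv2.resize(a,None,fx=3,fy=3),cv2.COLOR_RGB2BGR))
E
```

```text
t 6.5 P [ 0.5933 -0.0389  0.2195] turn [-0.004  0.013 -0.001] deg 0.8 xsign 1 now cm [14.05 11.93 -1.06] after cm [14.05 11.95 -0.83] F [-0.2 -0.4 -1.3] w 0.002
pts 576 in 412 n [-0.154  0.322  0.934] tilt deg 20.9 lean dir 116.0 face c [0.5137 0.1386 0.1089] r 0.0493 sphere c [0.5146 0.1367 0.1033]
pts 1199 in 730 n [-0.157  0.323  0.933] tilt deg 21.0 lean dir 116.0 face c [0.5122 0.1331 0.1082] r 0.0523 sphere c [0.5132 0.1312 0.1026]
```

View pics/h.png

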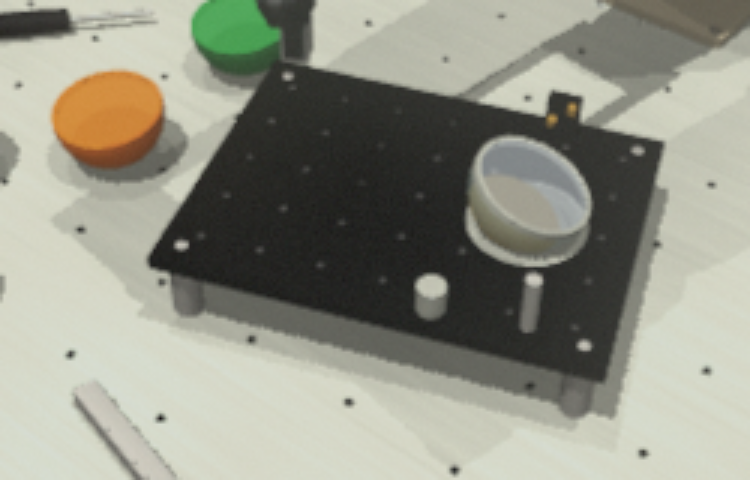

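The depth fits from both cameras agree: tilt 21°, leaning along the push direction, and the sphere is centred over the ring. I place the closed fingertips over the high edge and press.

```bash
python3 - <<'E'
from h import *
plan([.5313,.0974,.160],D)
E
```

```text
t 6.6 P [ 0.5919 -0.035   0.2192] turn [-0.004  0.014  0.002] deg 0.8 xsign 1 now cm [14.51  5.94 -1.09] after cm [14.53  5.92 -0.86] F [ 0.2 -0.8 -0.7] w -0.002
```

>>> carry_out(plan=[[[0,3.7,0,-0.4,0,0.014,0],[0,3.7,0,-0.4,0,0,0],[0,3.6,0,0,0,0,0],[0,3,1.5,0,0,0,0],[0,0.5,2,0,0,0,0],[0,0,2,0,0,0,0],[0,0,0.5,0,0,0,0],[0,0,0,0,0,0,0]]])

```text
time_s: 7.27
position: [0.524, 0.0838, 0.1563]
ee_rot: [-0.361, 0.346, 0.618, -0.607]
ft_force: [-0.5, -0.8, -0.1]
width: -0.002
```

```bash
python3 - <<'E'
from h import *
plan([.5313,.0974,.130],D)
tilt(snapshot('scene'))
E
```

```text
t 7.2667 P [0.524  0.0838 0.1563] turn [0.003 0.035 0.026] deg 2.5 xsign 1 now cm [ 0.75  2.66 -1.3 ] after cm [ 0.86  2.63 -1.28] F [-0.5 -0.8 -0.1] w -0.002
pts 1276 in 747 n [-0.153  0.326  0.933] tilt deg 21.1 lean dir 115.0 face c [0.5122 0.1351 0.1076] r 0.0515 sphere c [0.5131 0.1331 0.102 ]
```

>>> carry_out(plan=[[[0,0.8,0,-1.3,0,0.035,0.026],[0,0,0,0,0,0,0],[0,0,0.5,0,0,0,0],[0,0,0.5,0,0,0,0],[0,0,0.4,0,0,0,0],[0,0,0,0,0,0,0]]])

```text
time_s: 7.82
position: [0.5362, 0.0779, 0.1458]
ee_rot: [-0.359, 0.356, 0.62, -0.601]
ft_force: [0.2, 0.2, 0.5]
width: -0.001
```

```bash
python3 - <<'E'
from h import *
plan([.5313,.0974,.130],D)
tilt(snapshot('scene'))
E
```

```text
t 7.8167 P [0.5362 0.0779 0.1458] turn [0.02  0.023 0.017] deg 2.0 xsign 1 now cm [ 1.92  1.62 -0.49] after cm [ 1.95  1.58 -0.48] F [0.2 0.2 0.5] w -0.001
pts 1275 in 737 n [-0.162  0.327  0.931] tilt deg 21.4 lean dir 116.0 face c [0.5152 0.124  0.1121] r 0.0611 sphere c [0.5162 0.122  0.1065]
```

>>> carry_out(plan=[[[0,0,-0.8,0,0,0,0],[0,1,0,-0.25,0.01,0.012,0.01],[0,1,0,-0.25,0.01,0.012,0.01],[0,0,0,0,0,0,0]]])

```text
time_s: 8.2
position: [0.5312, 0.0787, 0.1556]
ee_rot: [-0.359, 0.352, 0.618, -0.604]
ft_force: [-0.6, 0.0, -0.1]
width: 0.001
```

```bash
python3 - <<'E'
from h import *
plan([.5313,.0974,.130],D)
E
```

```text
t 8.2 P [0.5312 0.0787 0.1556] turn [0.012 0.027 0.019] deg 2.0 xsign 1 now cm [ 1.58  2.6  -0.9 ] after cm [ 1.65  2.56 -0.88] F [-0.6  0.  -0.1] w 0.001
```

```bash
python3 - <<'E'
from h import *
st=get_state(); print(st['q'].round(3), st['joint_torque'].round(1), st['joint_velocities'].round(3))
b=snapshot('scene'); cv2.imwrite('pics/i.png',cv2.cvtColor(cv2.resize(b['image'][60:310,150:450],None,fx=2.4,fy=2.4),cv2.COLOR_RGB2BGR))
E
```

```text
[0.037 0.022 1.778 0.023 1.34  2.657] [ -0.  -48.8 -47.6   0.1   0.1  -0. ] [-0.    -0.003 -0.003 -0.001 -0.003  0.   ]
```

View pics/i.png

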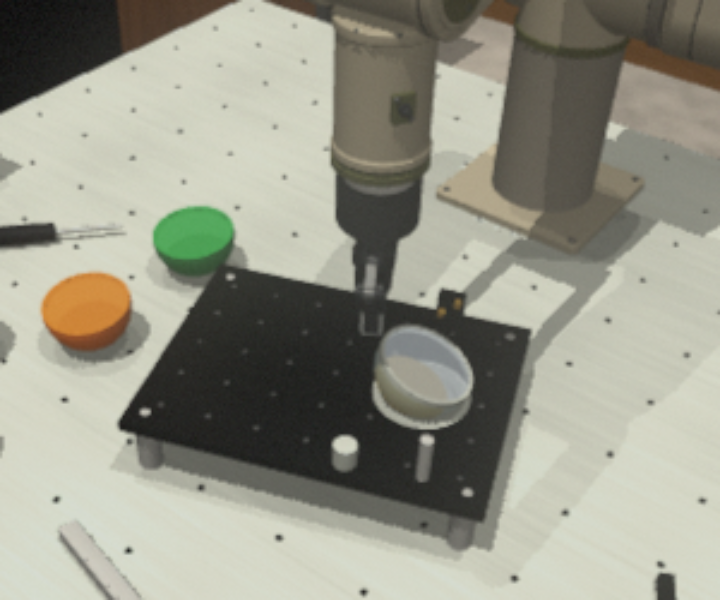

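The arm picture explains it: the fingers are short of the high edge because joint 6 is at its limit (2.657 of 2.66), which deflected the motion. I raise the tool and turn the wrist back by a quarter turn.

>>> carry_out(plan=[[[0,0,-1,0,0,-0.12,0],[0,0,-1,0,0,-0.12,0],[0,0,-1,0,0,-0.12,0],[0,0,0,0,0,-0.12,0],[0,0,0,0,0,-0.12,0],[0,0,0,0,0,-0.12,0],[0,0,0,0,0,-0.12,0],[0,0,0,0,0,-0.12,0]]])

```text
time_s: 8.92
position: [0.5309, 0.0785, 0.1872]
ee_rot: [-0.021, 0.022, 0.715, -0.699]
ft_force: [0.7, -0.4, -0.4]
width: -0.004
```

>>> carry_out(plan=[[[0,0,0,0,0,-0.12,0],[0,0,0,0,0,-0.12,0],[0,0,0,0,0,-0.12,0],[0,0,0,0,0,-0.12,0],[0,0,0,0,0,-0.12,0],[0,0,0,0,0,0,0]]])

```text
time_s: 9.42
position: [0.5308, 0.0789, 0.1874]
ee_rot: [0.202, -0.196, 0.686, -0.671]
ft_force: [0.5, -0.3, -0.1]
width: -0.001
```

```bash
python3 - <<'E'
from h import *
print(get_state()['q'].round(3))
E=np.array([D[1],-D[0]])
plan([.5313,.0974,.160],E)
tilt(snapshot('scene'))
E
```

```text
[ 0.038 -0.008  1.748  0.022  1.398  1.034]
t 9.4167 P [0.5308 0.0789 0.1874] turn [ 0.018  0.082 -0.013] deg 4.9 xsign -1 now cm [-1.01  2.79 -1.48] after cm [-0.92  2.74 -1.61] F [ 0.5 -0.3 -0.1] w -0.001
pts 1195 in 750 n [-0.156  0.323  0.933] tilt deg 21.0 lean dir 116.0 face c [0.5117 0.1351 0.1076] r 0.0519 sphere c [0.5127 0.1331 0.102 ]
```

>>> carry_out(plan=[[[0,-0.9,0,-1.6,0.018,0.08,-0.013],[0,0,2.5,0,0,0,0],[0,0,1,0,0,0,0],[0,0,0.5,0,0,0,0],[0,0,0,0,0,0,0]]])

```text
time_s: 9.88
position: [0.5307, 0.0976, 0.1478]
ee_rot: [-0.162, 0.16, -0.688, 0.689]
ft_force: [-0.8, -0.0, -0.4]
width: -0.0
```

```bash
python3 - <<'E'
from h import *
E=np.array([D[1],-D[0]])
plan([.5313,.0974,.130],E)
tilt(snapshot('scene'))
E
```

```text
t 9.8833 P [0.5307 0.0976 0.1478] turn [-0.002 -0.029 -0.002] deg 1.7 xsign -1 now cm [-0.05  1.78  0.04] after cm [-0.05  1.78  0.04] F [-0.8 -0.  -0.4] w -0.0
pts 1269 in 704 n [-0.151  0.322  0.935] tilt deg 20.8 lean dir 115.0 face c [0.5127 0.135  0.1078] r 0.0508 sphere c [0.5136 0.133  0.1022]
```

Tracking is accurate now, so I press down to a tip height of about 0.112.

>>> carry_out(plan=[[[0,0,0.4,0,0,0,0],[0,0,0.4,0,0,0,0],[0,0,0.3,0,0,0,0],[0,0,0.3,0,0,0,0],[0,0,0.2,0,0,0,0],[0,0,0,0,0,0,0]]])

```text
time_s: 10.43
position: [0.5338, 0.0963, 0.1351]
ee_rot: [-0.163, 0.157, -0.688, 0.69]
ft_force: [0.7, -0.5, 0.8]
width: -0.0
```

```bash
python3 - <<'E'
from h import *
E=np.array([D[1],-D[0]])
plan([.5313,.0974,.130],E)
tilt(snapshot('scene'))
E
```

```text
t 10.4333 P [0.5338 0.0963 0.1351] turn [-0.005 -0.033 -0.008] deg 1.9 xsign -1 now cm [ 0.18  0.5  -0.22] after cm [ 0.17  0.51 -0.22] F [ 0.7 -0.5  0.8] w -0.0
pts 1354 in 698 n [-0.042  0.118  0.992] tilt deg 7.2 lean dir 109.0 face c [0.5135 0.1337 0.1078] r 0.0514 sphere c [0.5137 0.133  0.1018]
```

>>> carry_out(plan=[[[0,0,0.3,-0.1,0,0,0],[0,0,0.3,0,0,0,0],[0,0,0,0,0,0,0]]])

```text
time_s: 10.73
position: [0.5341, 0.0973, 0.1296]
ee_rot: [-0.164, 0.156, -0.688, 0.69]
ft_force: [0.3, 0.7, 0.5]
width: 0.002
```

```bash
python3 - <<'E'
from h import *
E=np.array([D[1],-D[0]])
plan([.5313,.0974,.130],E)
tilt(snapshot('scene'));tilt(snapshot('scene'))
E
```

```text
t 10.7333 P [0.5341 0.0973 0.1296] turn [-0.005 -0.033 -0.01 ] deg 2.0 xsign -1 now cm [ 0.25 -0.04 -0.13] after cm [ 0.24 -0.04 -0.14] F [0.3 0.7 0.5] w 0.002
pts 1390 in 682 n [-0.001  0.014  1.   ] tilt deg 0.8 lean dir 94.0 face c [0.5134 0.1348 0.108 ] r 0.0516 sphere c [0.5134 0.1347 0.102 ]
pts 1388 in 651 n [0.005 0.01  1.   ] tilt deg 0.6 lean dir 64.0 face c [0.5134 0.1341 0.1079] r 0.0507 sphere c [0.5134 0.1341 0.1019]
```

Level now. I retract straight up and away, then check with both cameras.

>>> carry_out(plan=[[[0,0,-0.5,0,0,0,0],[0,0,-1.5,0,0,0,0],[0,0,-3,0,0,0,0],[0,0,-3,2,0,0,0],[0,0,-2,4,0,0,0],[0,0,0,4,0,0,0],[0,0,0,4,0,0,0],[0,0,0,0,0,0,0]]])

```text
time_s: 11.5
position: [0.5937, -0.03, 0.2345]
ee_rot: [-0.164, 0.161, -0.687, 0.689]
ft_force: [0.6, 0.3, -0.1]
width: 0.003
```

```bash
python3 - <<'E'
from h import *
st=get_state(); print(st['time_s'],st['position'].round(3),st['joint_velocities'].round(3))
a=snapshot('top'); tilt(a); b=snapshot('scene'); tilt(b); tilt(snapshot('scene'))
for n in ['post','mirror','pin_target']:
  w=cloud(b)
  for o in spotter.outline_of(n,b)[:1]:
    q=w[o['pixels']]; print(n,o['bbox'],np.nanmedian(q,0).round(3))
im=[cv2.resize(a['image'][170:270,180:330],(600,400))[:, :400],cv2.resize(b['image'][150:310,200:360],(400,400))]
cv2.imwrite('pics/j.png',cv2.cvtColor(np.hstack(im),cv2.COLOR_RGB2BGR))
E
```

```text
11.5 [ 0.594 -0.03   0.235] [ 0.052 -0.038  0.025  0.046  0.036  0.05 ]
pts 326 in 210 n [-0.004  0.03   1.   ] tilt deg 1.7 lean dir 97.0 face c [0.513  0.1316 0.1115] r 0.0501 sphere c [0.513  0.1314 0.1055]
pts 1216 in 747 n [-0.004  0.013  1.   ] tilt deg 0.8 lean dir 105.0 face c [0.5134 0.1339 0.108 ] r 0.0516 sphere c [0.5134 0.1339 0.102 ]
pts 1219 in 749 n [-0.005  0.006  1.   ] tilt deg 0.4 lean dir 130.0 face c [0.5134 0.1334 0.1081] r 0.0512 sphere c [0.5134 0.1333 0.1021]
post [319.5, 242.9, 13.8, 23.4] [0.617 0.202 0.078]
mirror [332.7, 179.7, 9.9, 18.4] [0.407 0.097 0.091]
```

View pics/j.png

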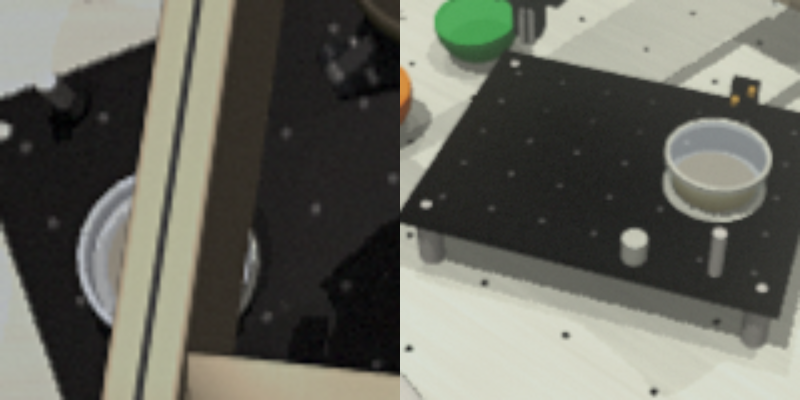

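The cell is seated in the ring (right crop, about (715,165)) with its top level, and the bystanders are in place. The arm hangs clear, so I hand in.

```bash
python3 -c "
from plant import hand_in; print(hand_in())"
```

```text
the job is handed in; nothing more can be done
None
```

The cell is seated in the ring with its flat top level, and the job is handed in at about 11.5 s of the 58 s allowed; no verdict was reported.

I cradled the cell between the half-open fingers and pushed it across the breadboard into the ring. It tipped forward and came to rest leaning 21°. I levelled it by pressing the high edge with the closed fingertips, then retracted.

**Last checks:**
- **Level:** the tilt measured 0.4–0.8° with the scene camera and 1.7° with the top camera, whose view the arm partly blocked. The limit is 4°.
- **Centring:** the sphere centre measured about (0.513, 0.131–0.134) m against my ring estimate of (0.5125, 0.1305). That is 1 to 3.5 mm off; the cameras disagree by about 2 mm, which is the calibration error. The limit is 4 mm, so the top of that range is close to it.
- **Height:** the sphere centre measured 32–35 mm above the breadboard, inside the 30–39 mm band.
- **Bystanders:** the post and mirror were unmoved within about 1 mm. The detector did not find the pin in the last picture, but by eye it stands where it was.

**One fault on the way:** joint 6 ran up to its range limit (2.657 of 2.66), which pulled a few moves off line. I turned the wrist back before pressing.

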